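# Draw the bottle tote from under the bench shelf and hold it level

## Task

The wooden bottle tote stands half under the low bench shelf: draw it by its handle bar, sliding along the bench, straight out of the bay until no part of it is under the shelf. Then take the bar by its middle, lift the tote about 10 cm off the bench and keep it there, still and level with every bottle standing in its cell, for a colleague to take over: the program finishes while the gripper is holding it. Never let the tote tip, and leave the other things on the bench standing where they are.

Things in the scene. Friction and masses are not known exactly. Their poses are not given: they have to be found in the camera images.
- tote: bottle tote: loose wooden carrier 240 x 120 mm, side walls 49 mm high, two 10 mm end boards (120 mm wide up to 64 mm, narrowing to 52 mm at 161 mm) with a round handle bar between their tops. Five bottles stand loose in its 2 x 3 cells. Origin: centre of its underside; x lengthwise along the bar, +x end outermost at the start; z up. Slides easily (2 to 5 N) on nylon glides
- tote_handle (a point): middle of the tote's wooden handle bar (22 mm diameter), on its axis, 142 mm above the tote's underside; x along the bar, which is free for 110 mm to either side. Nothing in the tote below it is higher than 100 mm. Tote and bottles weigh 0.55 to 0.95 kg in all; their balance point is within 25 mm of this point along the bar, about 85 mm below it
- shelf: low bench shelf, fixed: white board, underside 185 mm above the bench, 18 mm thick, on 25 mm square steel legs. Origin: on the bench under the middle of the front edge of the tote's bay; x points straight out of the bay. Board: x -240 to 0 mm, y -250 to 105 mm; bay between its legs: y -80 to 80 mm
- shelf_edge (a point): front lower edge of the shelf's board, above the middle of the bay, 185 mm above the bench. At the start the tote lies square to this edge within 4 degrees, its middle within 20 mm of it, its outer end 110 to 140 mm outside. Boxes fill the next bay (shelf y below -110 mm); a balance and dishes stand on top, up to 265 mm above the bench
- bottle0: a loose, closed amber bottle, 44 mm across, 88 mm tall, the heavier kind, standing upright in a cell of the tote; origin centre of its underside
- bottle1: a loose, closed amber bottle, 34 mm across, 72 mm tall, the lighter kind, standing upright in a cell of the tote; origin centre of its underside
- bottle2: a loose, closed amber bottle, 34 mm across, 72 mm tall, the lighter kind, standing upright in a cell of the tote; origin centre of its underside
- bottle3: a loose, closed amber bottle, 44 mm across, 88 mm tall, the heavier kind, standing upright in a cell of the tote; origin centre of its underside
- bottle4: a loose, closed amber bottle, 34 mm across, 72 mm tall, the lighter kind, standing upright in a cell of the tote; origin centre of its underside
- flask: a bystander: clear conical flask, 82 mm across the foot, 136 mm tall; origin centre of its underside
- slide_box: a bystander: closed white plastic slide box, 102 x 87 x 34 mm; origin centre of its underside
- beaker: a bystander: clear glass beaker, 68 mm across, 85 mm tall; origin centre of its underside
- dish: a bystander: flat closed culture dish, 92 mm across, 16 mm high; origin centre of its underside
- wash_bottle: a bystander: white bottle with a coloured cap, 64 mm across, 170 mm tall; origin centre of its underside
- jar: a bystander: clear jar with a metal lid, 64 mm across, 75 mm tall; origin centre of its underside. To the left of it, from about 450 mm left of the robot axis, stands a fixed microscope 430 mm tall
There are look-alikes about, which are no part of the job. Leave any purple look-alike of the bottle3 alone.

How it is judged (in metres and radians):
On the way, in this order (a step that is already met when the one before it is completed fails the run):
1. the tote is wholly out from under the shelf and still stands on the bench (x of tote in the frame of shelf above 0.122 m and height (world z) of tote below 0.02 m and angle between tote's own z axis and vertical below 0.1 rad), for 0.1 s.
2. the tote is held in the gripper, lifted clear of the bench and level (height (world z) of tote above 0.07 m and angle between tote's own z axis and vertical below 0.1 rad and contact force between tote and the fingers above 2 N), for 0.2 s.
At the end, for the whole second after the job is handed in: The gripper still holds the tote with its underside 70 to 185 mm above the bench, level within 0.1 rad (6 degrees), at rest (under 30 mm/s and 0.15 rad/s), no part of it under or touching the shelf and carried by nothing else, and all five bottles standing upright in their cells (all of step 2 and height (world z) of tote below 0.18 m and linear speed of tote below 0.03 m/s and angular speed of tote below 0.15 rad/s and contact force between tote and shelf below 0.3 N and x of tote in the frame of shelf above 0.12 m and contact force between tote and flask below 0.3 N and contact force between tote and slide_box below 0.3 N and contact force between tote and beaker below 0.3 N and contact force between tote and dish below 0.3 N and contact force between tote and wash_bottle below 0.3 N and contact force between tote and jar below 0.3 N and angle between the z axis of each of bottle0, bottle1, bottle2, bottle3, bottle4 and the z axis of tote, either way round below 0.2 rad and z of bottle0 in the frame of tote between 0 and 0.03 m and z of bottle1 in the frame of tote between 0 and 0.03 m and z of bottle2 in the frame of tote between 0 and 0.03 m and z of bottle3 in the frame of tote between 0 and 0.03 m and z of bottle4 in the frame of tote between 0 and 0.03 m); the arm keeps its last pose, push and grip.
It fails at once if the tote is tipped by more than 17 degrees (angle between tote's own z axis and vertical above 0.3 rad).
It fails at once if one of the other things on the bench is moved by more than 30 mm (distance of any of flask, slide_box, beaker, dish, wash_bottle, jar from where it was at the start of the episode above 0.03 m).
It fails at once if a standing bystander is toppled (angle between any of flask, slide_box, beaker, dish, wash_bottle, jar's own z axis and vertical above 0.4 rad).
It also fails if it takes over 48 s, if anything falls off the work surface, if the arm or the gripper's body presses on something with over 40 N, if the wrist force passes 120 N, or if a joint passes its speed limit or range.

## Robot

A 7-joint arm with a two-finger parallel gripper is mounted at the origin on the work surface. World frame = base frame: x ahead of the robot, y to its left, z up, the work surface at z = 0. Lengths are in mm, angles in rad, forces in N, time in s.
With the tool pointing down it reaches from about 425 to 875 mm from the base axis. Payload 4.7 kg.
Tool frame: the origin (TCP) lies midway between the tips of the shut fingers; the grasp point (between the pads) lies 19 mm behind it; z points along the fingers, y is the line along which they close (so a half turn about z gives the same grasp; the last joint's range is limited). The gripper opens to 87 mm and grips with 3 to 60 N. Pads are 19 mm wide; open, the fingers measure 117 mm over their backs; the gripper's body (75 mm by 190 mm) begins 51 mm behind the grasp point.
Start: joints at [1.226, 0.321, -0.07, 1.45, 0.023, 1.371, -0.057], TCP at [228.229, -608.635, 222.587] pointing down, gripper open.
Joint ranges: [-2.86, 2.86], [-0.3, 2.09], [-1.38, 1.24], [0.06, 2.45], [-1.56, 4.7], [0.09, 2.05], [-2.69, 2.69]. Speed limits (rad/s): [2.57, 2.57, 3.14, 3.14, 3.14, 3.14, 3.14].

## Interface

Orientations are given as a rotation vector (axis times angle).
In Python, from rig import arm, read_camera, camera_params, ticket, nets gives the robot as it stands.
- The arm moves only by the tool step_arm, never from a script. Its argument "moves" is a list that holds one entry, the list of rows, each a list of 7 numbers: the shift along the world's x, y, z normalised to -1 to 1, where 1 is 40 cm, then the turn, a rotation vector about the world's x, y, z normalised to -1 to 1, where 1 is 90 degrees, then the finger opening in mm, from 0 to 87. In form: [[[tx, ty, tz, rx, ry, rz, fingers], ...]]. A call has 1 to 8 rows; each row shifts and turns the commanded pose from where the row before left it; what a row does not reach is not made up. A row lasts 1/12 s, in which the tool goes at most 41.7 mm and 7.16 degrees, less where a joint would pass 70% of its speed; a pose out of reach is approached as far as the arm can. A call with a number of a shift or a turn outside -1 to 1 is refused whole. A call with a gripper value outside its range is refused whole. The fingers move at their own pace and stop on an object; "grip_force" is the grip in N (left out, the last holds). Time passes only in rows, so rows that do not move let the fingers close. It gives the time, the measured TCP pose, the force, the opening and the grip force at its end, in the units of the state.
- arm.get_obs(): the state, without advancing time (a new reading comes with each control period).
- read_camera(name): name is "scene" or "top" or "wrist"; returns (picture, depth): 384x512x3 uint8, red, green, blue; 384x512 float32, mm along the optical axis (not along the pixel's ray), 0 where there is no reading.
- camera_params(name): a dict with "fovy" (degrees; the focal length in pixels is half the picture's height over the tangent of half this angle, whatever the lens; pixels are square), "cx", "cy" (the principal point, pixels), "D" ([k1, k2, p1, p2, k3] as OpenCV has them; the pictures are not rectified), "R" (3x3) and "t" (3): a world point X has camera coordinates R X + t; the wrist camera has in their place "hand_eye" (4x4, takes a point from camera to tool coordinates, whose origin is the TCP and whose axes are the flange's). Camera axes: x right, y down, z forward; pixel columns grow to the right and rows downward; lengths in mm; the calibration is good to about 2 mm. A picture is of the moment at which its call begins: read the wrist's pose just before it. camera_params takes no time and is no camera call.
- ticket.close_job(): hands the job in; it is judged then, once.
Trained networks look in the newest picture that a camera, given by its name, has taken for a name from the list of things; names that differ only in an ending like _2 or _b are one class to them, and where a whole thing is asked for, a point or a joint stands for the part that bears it (a point fixed in the world has none). Each returns a list of dicts, best first, with "conf" (0 to 1); they miss things now and then, are a little off and sometimes report something else, mostly with a low value. They report only what shows in the picture. A call takes as long as a camera call. They do not tell look-alikes from the thing itself.
- nets.outline_of(label, camera): "region" (384x512 bool, what is visible of it) and "at" ([column, row] as shares, 0 to 1, of the picture: columns of its width, rows of its height, amid what is visible of it).
- nets.tip_of(label, camera): "at" ([column, row] as shares, 0 to 1, of the picture: columns of its width, rows of its height: a listed point, or the origin of a listed thing).
The state is a dict: "t": time; "q": joint angles; "qvel": joint speeds; "joint_torque": joint torques, N m; "position": TCP position; "ee_rot": TCP orientation; "ft_force": force on the tool from outside, world axes, zero at the start; "wrist_torque": the same for the moment, N m; "grip_width": opening from 0.0 (shut) to 1.0 (fully open); "finger_force": force on a finger pad.
Only numpy, scipy, OpenCV 4.12 (cv2) and the standard library are available. Lean on these libraries where they do the work, as an engineer would, in place of code of your own. Each camera call takes 0.05 s, during which the arm holds its last target. There are 200 camera calls.

## Working session

There is one attempt and no reset: what is moved stays moved. The work goes in short steps, Python scripts to look and compute and a tool call to move; the robot and the scene stay as the last step left them, time stands still between calls to the robot, and variables do not carry over. Pictures are saved under pics/ and viewed, at most 10 in all, crops included, and the job is handed in when it is done.

Besides the shell and the picture viewer there is one more tool, called as a command line: name --argument value ..., lists and objects as JSON in quotes. step_arm: Moves the arm, as the interface text tells. Its arguments: {"type":"object","properties":{"moves":{"type":"array","items":{"type":"array","items":{"type":"array","items":{"type":"number"}}}},"grip_force":{"type":"number"}},"required":["moves"]}

```bash
ls; mkdir -p pics
cat > h.py <<'E'
import numpy as np, cv2
from scipy.spatial.transform import Rotation as Rn
from rig import arm, read_camera, camera_params, ticket, nets
def cam(name,obs=None):
    p=camera_params(name); f=192/np.tan(np.radians(p["fovy"])/2)
    K=np.array([[f,0,p["cx"]],[0,f,p["cy"]],[0,0,1.]]); D=np.array(p["D"],float)
    if "R" in p: R=np.array(p["R"]);t=np.array(p["t"])
    else:
        o=obs or arm.get_obs(); H=np.array(p["hand_eye"])
        T=np.eye(4);T[:3,:3]=Rn.from_rotvec(o["ee_rot"]).as_matrix();T[:3,3]=o["position"]
        M=np.linalg.inv(T@H);R=M[:3,:3];t=M[:3,3]
    return K,D,R,t
def ray(c,uv):
    K,D,R,t=c; n=cv2.undistortPoints(np.array(uv,float).reshape(-1,1,2),K,D).reshape(-1,2)
    return np.c_[n,np.ones(len(n))]
def lift(c,uv,d): # depth -> world
    return (ray(c,uv)*np.array(d,float).reshape(-1,1)-c[3])@c[2]
def onz(c,uv,z):
    o=-c[2].T@c[3]; r=ray(c,uv)@c[2]; return o+r*((z-o[2])/r[:,2])[:,None]
def cloud(c,depth,mask=None):
    m=depth>0
    if mask is not None: m&=mask
    v,u=np.nonzero(m); return lift(c,np.c_[u,v],depth[v,u]),np.c_[u,v]
def proj(c,X): return cv2.projectPoints(np.array(X,float).reshape(-1,3),cv2.Rodrigues(c[2])[0],c[3],c[0],c[1])[0].reshape(-1,2)
E
python3 - <<'E'
from h import *
o=arm.get_obs();print(o)
for n in("scene","top"):
    im,d=read_camera(n);np.savez(f"{n}.npz",im=im,d=d);cv2.imwrite(f"pics/{n}0.png",im[...,::-1])
    c=cam(n);print(n,c)
    for l in("tote","tote_handle","shelf_edge","shelf","flask","slide_box","beaker","dish","wash_bottle","jar"):
        for r in nets.tip_of(l,n)[:2]:
            uv=np.array(r["at"])*[512,384];u,v=uv.astype(int);dd=d[min(v,383),min(u,511)]
            print(l,r["conf"],uv.round(),dd,lift(c,uv,[dd]).round(),"z0:",onz(c,uv,{"tote_handle":142,"shelf_edge":185}.get(l,0)).round())
E
```

```text
pics
{'t': 0.0, 'q': array([ 1.22608615,  0.32183345, -0.0700853 ,  1.45168879,  0.02257933,
        1.37079666, -0.05691897]), 'qvel': array([ 1.37823493e-04,  8.03079175e-04,  1.72663716e-03, -2.08502454e-03,
        3.06687421e-05, -8.97784756e-04,  1.36492288e-03]), 'joint_torque': array([ 3.54595513e-04, -4.91280949e+01, -4.03487189e-01, -3.12529707e+01,
       -6.38422254e-02,  4.38267749e-02,  1.71854363e-04]), 'position': array([ 228.01713036, -608.0937045 ,  221.44780164]), 'ee_rot': array([-3.08930546e+00, -5.60274210e-01,  6.64430550e-04]), 'ft_force': array([ 0.3789614 ,  0.32156147, -0.62051414]), 'wrist_torque': array([ 0.02138807, -0.03840609,  0.00215416]), 'finger_force': 0.0, 'grip_width': 1.0002139945322737}
scene (array([[452.32603224,   0.        , 254.9328284 ],
       [  0.        , 452.32603224, 191.59700519],
       [  0.        ,   0.        ,   1.        ]]), array([0.0149555, 0.       , 0.       , 0.       , 0.       ]), array([[-0.33317475,  0.94275665, -0.01429982],
       [ 0.80337188,  0.27591131, -0.52769932],
       [-0.49354657, -0.18730416, -0.8493
[... 1719 characters left out ...]
318. 165.] 1477.1565 [[ 564. -225.  140.]] z0: [[ 554. -217.  185.]]
shelf 0.55 [343. 165.] 1463.3542 [[ 553. -304.  154.]] z0: [[ 588. -338.    0.]]
shelf 0.51 [317. 179.] 1550.4144 [[ 533. -227.   60.]] z0: [[ 545. -236.    0.]]
flask 0.68 [302. 135.] 1583.6796 [[ 696. -199.   58.]] z0: [[ 713. -207.    0.]]
slide_box 0.65 [310. 213.] 1553.2213 [[ 425. -190.   34.]] z0: [[ 430. -195.    0.]]
beaker 0.54 [187. 217.] 1574.4414 [[466. 234.  11.]] z0: [[468. 236.   0.]]
dish 0.66 [159. 244.] 1556.3414 [[383. 340.  10.]] z0: [[384. 342.   0.]]
wash_bottle 0.72 [177. 171.] 1509.2288 [[608. 241. 106.]] z0: [[635. 257.   0.]]
jar 0.54 [145. 192.] 1525.9625 [[556. 360.  76.]] z0: [[572. 377.   0.]]
```

View pics/scene0.png

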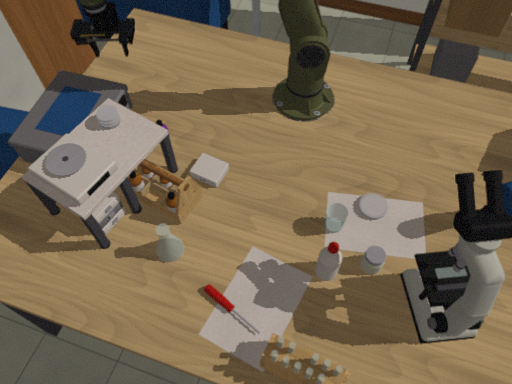

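View pics/top0.png

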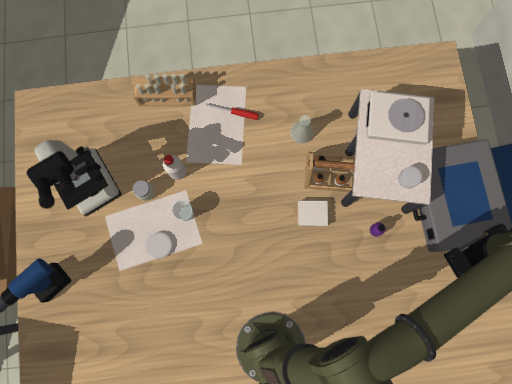

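The scene picture shows the tote at about (160,185), sticking out of the white shelf board, with the flask at (170,245) and the slide box at (210,170). In the top picture the tote is at (330,172), the shelf at (395,145), the flask at (302,130) and the slide box at (313,213).

Possible confusions:
- The white vial rack at top (165,88) could be taken for the tote, but it has no bar.
- The purple bottle at top (377,229) is a look-alike of bottle3.

The tote is the wooden carrier with the bar at top (330,162). Next I measure the bar and the shelf edge.

Run:
```python
from h import *
for n in("top","scene"):
    z=np.load(n+".npz");c=cam(n);P,uv=cloud(c,z["d"])
    m=(abs(P[:,2]-203)<7)&(P[:,1]<-280)&(P[:,1]>-620)&(P[:,0]>350)&(P[:,0]<850)
    Q=P[m][:,:2].astype(np.float32); box=cv2.minAreaRect(Q); print(n,"shelf",m.sum(),box,cv2.boxPoints(box).round().tolist())
    # front edge: for bins in x, max y
    b=[(x,*Q[(abs(Q[:,0]-x)<6)][:,1][np.argsort(Q[abs(Q[:,0]-x)<6][:,1])[-3:]]) for x in range(470,800,20) if (abs(Q[:,0]-x)<6).sum()>3]
    b=np.array([r[:4] for r in b if len(r)>=4]);print(np.c_[b[:,0],b[:,2]].round().tolist()); 
    m=(P[:,2]>138)&(P[:,2]<166)&(P[:,1]<-180)&(P[:,1]>-345)&(P[:,0]>500)&(P[:,0]<620)
    B=P[m];k=abs(B[:,0]-np.median(B[:,0]))<12;B=B[k];
    print("bar",len(B),B.mean(0),B[:,1].min(),B[:,1].max(),np.polyfit(B[:,1],B[:,0],1),np.percentile(B[:,2],[5,50,95]))
    m=(P[:,2]>15)&(P[:,2]<70)&(P[:,1]<-170)&(P[:,1]>-330)&(P[:,0]>485)&(P[:,0]<635)
    B=P[m];print("body x,y",np.percentile(B[:,0],[1,99]),np.percentile(B[:,1],[1,50,97,99.5]))
    for nm,(x,y) in dict(flask=(710,-205),box=(430,-195)).items():
        B=P[(abs(P[:,0]-x)<75)&(abs(P[:,1]-y)<70)&(P[:,2]>8)&(P[:,0]>(640 if nm=="flask" else 0))&(P[:,0]<(900 if nm=="flask" else 492))]
        print(nm,np.percentile(B,[1,99],0).round().tolist())
im=np.load("top.npz")["im"][110:240,270:400];cv2.imwrite("pics/crop.png",cv2.resize(im[...,::-1],None,fx=4.5,fy=4.5,interpolation=cv2.INTER_CUBIC))
```

```text
top shelf 4611 ((588.1689453125, -466.63067626953125), (243.03179931640625, 359.8171691894531), 77.02696228027344) [[386.0, -545.0], [736.0, -625.0], [791.0, -389.0], [440.0, -308.0]]
[[470.0, -316.0], [490.0, -320.0], [510.0, -326.0], [530.0, -330.0], [550.0, -336.0], [570.0, -339.0], [590.0, -345.0], [610.0, -350.0], [630.0, -356.0], [650.0, -358.0], [670.0, -366.0], [690.0, -369.0], [710.0, -372.0], [730.0, -377.0], [750.0, -382.0], [770.0, -386.0], [790.0, -391.0]]
bar 236 [ 560.57418992 -258.79163266  150.7834186 ] -340.599621639761 -191.61855142552562 [7.29671835e-02 5.79457486e+02] [142.70937242 150.26108658 160.01044759]
body x,y [490.30051595 627.79696485] [-327.24120339 -264.8680607  -190.99968633 -185.96341845]
flask [[684.0, -240.0, 9.0], [746.0, -167.0, 140.0]]
box [[380.0, -251.0, 24.0], [472.0, -147.0, 41.0]]
scene shelf 4492 ((591.8436279296875, -467.3671875), (244.3673858642578, 355.9042663574219), 76.55393981933594) [[390.0, -545.0], [737.0, -628.0], [793.0, -390.0], [447.0, -307.0]]
[[470.0, -315.0], [490.0, -319.0], [510.0, -323.0], [530.0, -330.0], [550.0, -332.0], [570.0, -339.0], [590.0, -344.0], [610.0, -348.0], [630.0, -353.0], [650.0, -359.0], [670.0, -363.0], [690.0, -368.0], [710.0, -373.0], [730.0, -377.0], [750.0, -382.0], [770.0, -386.0], [790.0, -392.0]]
bar 271 [ 570.69429701 -258.68264977  150.82686321] -343.45063417898064 -194.26934006451134 [7.47375728e-02 5.90027610e+02] [142.17924813 151.10617095 160.50429508]
body x,y [499.83206816 634.05352456] [-327.55960076 -268.75761563 -189.99212023 -187.47787394]
flask [[642.0, -233.0, 10.0], [768.0, -167.0, 140.0]]
box [[387.0, -254.0, 10.0], [479.0, -149.0, 40.0]]
```

View pics/crop.png

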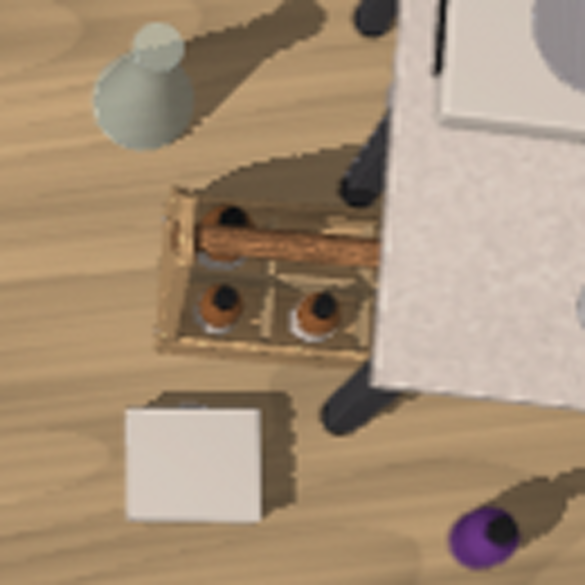

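The crop shows the wooden tote with its bar from (200,240) to (380,250), going under the board edge at x≈385. The purple bottle at (485,535) is separate. So the tote choice holds, and I fit the bar in the shelf frame.

Run:
```python
from h import *
a=np.radians(13.1);X=np.array([np.sin(a),np.cos(a)]);Y=np.array([-X[1],X[0]]);O=np.array([547,-333])
np.savez("shelf.npz",X=X,Y=Y,O=O)
print("home obs tool axes",Rn.from_rotvec(arm.get_obs()["ee_rot"]).as_matrix().round(3).tolist())
for n in("top","scene"):
    z=np.load(n+".npz");c=cam(n);P,uv=cloud(c,z["d"]);S=np.c_[(P[:,:2]-O)@X,(P[:,:2]-O)@Y,P[:,2]]
    for lo,hi in((5,30),(30,55),(55,80),(80,95),(95,110),(110,125),(125,150)):
        B=S[(S[:,0]>lo)&(S[:,0]<hi)&(abs(S[:,1])<75)&(S[:,2]>125)&(S[:,2]<170)]
        if len(B)>4: t=B[B[:,2]>np.percentile(B[:,2],60)];print(n,lo,len(B),np.percentile(B[:,1],[5,50,95]).round(1),"z",np.percentile(B[:,2],[5,50,95]).round(),"top y",t[:,1].mean().round(1))
    B=S[(S[:,0]>90)&(S[:,0]<160)&(abs(S[:,1])<75)&(S[:,2]>15)]
    print("end x",np.percentile(B[:,0],[50,90,95,99]).round(), "w", np.percentile(B[:,1],[1,99]).round())
    for lo in(10,40,70,100):
        B=S[(S[:,0]>lo)&(S[:,0]<lo+30)&(abs(S[:,1])<80)&(abs(S[:,2]-49)<6)];print("wall",lo,np.percentile(B[:,1],[1,99]).round())
```

```text
home obs tool axes [[0.936, 0.351, -0.0], [0.351, -0.936, -0.0], [-0.0, 0.0, -1.0]]
top 5 51 [-10.4   0.8   9.2] z [145. 149. 157.] top y -0.5
top 30 49 [-8.8  1.3  9.4] z [143. 150. 154.] top y -0.5
top 55 55 [-8.5  2.1 10.4] z [141. 150. 155.] top y 0.1
top 80 29 [-8.5  2.5 10.1] z [143. 148. 157.] top y 1.8
top 95 34 [-8.8  2.6 10.5] z [141. 150. 156.] top y 0.8
top 110 30 [-6.3  2.7 10.6] z [143. 150. 157.] top y 1.3
top 125 92 [-21.9   6.5  34.1] z [132. 156. 164.] top y 2.2
end x [114. 139. 140. 141.] w [-57.  61.]
wall 10 [-61.  59.]
wall 40 [-59.  60.]
wall 70 [-59.  61.]
wall 100 [-58.  61.]
scene 5 57 [-16.3 -10.7   0.1] z [142. 151. 155.] top y -7.0
scene 30 55 [-16.3  -9.9   1.4] z [141. 150. 155.] top y -6.9
scene 55 57 [-16.2  -9.7   2.1] z [144. 152. 155.] top y -8.6
scene 80 33 [-15.5  -9.1   2.1] z [142. 151. 157.] top y -6.5
scene 95 39 [-15.2  -8.9   2.8] z [142. 150. 155.] top y -5.0
scene 110 28 [-14.9  -6.3   4.6] z [144. 151. 155.] top y -6.8
scene 125 186 [-37.5  -8.3  22.7] z [127. 149. 162.] top y -5.9
end x [137. 139. 140. 141.] w [-65.  51.]
wall 10 [-67.  53.]
wall 40 [-66.  54.]
wall 70 [-66. -16.]
wall 100 [-66. -45.]
```

step_arm --moves '[[[0,0,0.1,0,0,0,87],[0,0,0.1,0,0,0,87],[0.02,0.02,0.1,0,0,0.05,87],[0.07,0.07,0,0,0,0.052,87],[0.07,0.07,0,0,0,0.052,87],[0.07,0.07,0,0,0,0.052,87],[0.07,0.07,0,0,0,0.052,87],[0.07,0.07,0,0,0,0.052,87]]]'

```text
t: 1.77
position: [377.3, -459.1, 342.9]
ee_rot: [2.862, 1.294, 0.0]
ft_force: [1.2, -0.2, -0.6]
grip_width: 0.997
finger_force: 0.0
```

step_arm --moves '[[[0.07,0.07,0,0,0,0.052,87],[0.07,0.07,0,0,0,0.052,87],[0.07,0.07,0,0,0,0.052,87],[0.07,0.07,0,0,0,0.052,87],[0.07,0.07,0,0,0,0.052,87],[0.07,0.07,0,0,0,0.052,87],[0.05,0.07,0,0,0,0.05,87],[0,0,0,0,0,0,87]]]'

```text
t: 2.43
position: [569.0, -254.8, 342.4]
ee_rot: [-2.37, -2.059, -0.009]
ft_force: [-1.1, 2.1, 0.2]
grip_width: 0.997
finger_force: 0.0
```

```bash
cat > look.py <<'E'
from h import *
import sys
s=np.load("shelf.npz");X,Y,O=s["X"],s["Y"],s["O"]
o=arm.get_obs();im,d=read_camera("wrist");c=cam("wrist",o)
R=Rn.from_rotvec(o["ee_rot"]).as_matrix()
print("t",o["t"],"pos",o["position"].round(1),"S",((o["position"][:2]-O)@X).round(1),((o["position"][:2]-O)@Y).round(1),"yaw tool y",np.degrees(np.arctan2(R[1,1],R[0,1])).round(1),"R33",R[2,2].round(4),"F",o["ft_force"].round(1),"T",o["wrist_torque"].round(2),"ff",o["finger_force"],"gw",o["grip_width"]*87)
cv2.imwrite(sys.argv[1],im[...,::-1])
P,uv=cloud(c,d);S=np.c_[(P[:,:2]-O)@X,(P[:,:2]-O)@Y,P[:,2]]
lo0=float(sys.argv[2])
for lo in np.arange(lo0,lo0+280,25):
    B=S[(S[:,0]>lo)&(S[:,0]<lo+25)&(abs(S[:,1])<75)&(S[:,2]>140)&(S[:,2]<170)]
    if len(B)>4: print(lo,len(B),np.percentile(B[:,1],[2,50,98]).round(1),"z",np.percentile(B[:,2],[5,50,95]).round())
E
python3 look.py pics/w1.png -10
```

```text
t 2.4333 pos [ 569.  -254.8  342.4] S 81.1 -3.7 yaw tool y -8.0 R33 -1.0 F [-1.1  2.1  0.2] T [ 0.12 -0.11  0.04] ff 0.0 gw 86.70506475144028
-10.0 395 [-15.9  -5.5   4.8] z [146. 151. 154.]
15.0 424 [-15.6  -4.9   5.5] z [145. 151. 154.]
40.0 440 [-15.   -4.5   5.7] z [145. 152. 154.]
65.0 465 [-14.4  -4.1   6.3] z [146. 151. 154.]
90.0 493 [-14.1  -3.4   6.9] z [145. 151. 153.]
115.0 839 [-30.7  -2.6  26.1] z [146. 160. 162.]
140.0 187 [-30.8  -3.6  24. ] z [144. 154. 162.]
```

step_arm --moves '[[[0,0,-0.1,0,0,-0.044,87],[0,0,-0.1,0,0,0,87],[0,0,-0.1,0,0,0,87],[0,0,-0.1,0,0,0,87],[0,0,-0.08,0,0,0,87],[0,0,-0.04,0,0,0,87],[0,0,-0.027,0,0,0,87],[0,0,0,0,0,0,87]]]'

```text
t: 3.15
position: [562.2, -265.3, 121.3]
ee_rot: [-2.456, -1.953, 0.004]
ft_force: [-0.1, -0.5, 0.2]
grip_width: 0.999
finger_force: 0.0
```

step_arm --moves '[[[0,0,0,0,0,0,60],[0,0,0,0,0,0,40],[0,0,0,0,0,0,28],[0,0,0,0,0,0,22],[0,0,0,0,0,0,15],[0,0,0,0,0,0,10],[0,0,0,0,0,0,10],[0,0,0,0,0,0,10]]]' --grip_force 20

```text
t: 3.82
position: [564.3, -264.6, 123.9]
ee_rot: [2.457, 1.957, 0.0]
ft_force: [0.6, 0.3, 0.5]
grip_width: 0.476
finger_force: 0.0
```

step_arm --moves '[[[0.007,-0.002,0,0,0,0,10],[0,0,0,0,0,0,10],[0,0,0,0,0,0,10],[0,0,0,0,0,0,10],[0,0,0,0,0,0,10],[0,0,0,0,0,0,10],[0,0,0,0,0,0,10],[0,0,0,0,0,0,10]]]' --grip_force 20

```text
t: 4.48
position: [566.7, -265.3, 123.6]
ee_rot: [-2.457, -1.957, 0.001]
ft_force: [-1.5, 1.1, -0.6]
grip_width: 0.246
finger_force: 20.0
```

step_arm --moves '[[[0.0017,0.0073,0,0,0,0,10],[0.0034,0.0146,0,0,0,0,10],[0.0051,0.0219,0,0,0,0,10],[0.0068,0.0292,0,0,0,0,10],[0.0068,0.0292,0,0,0,0,10],[0.0068,0.0292,0,0,0,0,10],[0.0051,0.0219,0,0,0,0,10],[0.0034,0.0146,0,0,0,0,10]]]'

```text
t: 5.15
position: [583.2, -194.9, 123.5]
ee_rot: [-2.453, -1.96, -0.001]
ft_force: [-0.5, -0.3, -5.0]
grip_width: 0.246
finger_force: 20.0
```

```bash
python3 look.py pics/w2.png -10
```

```text
t 5.15 pos [ 583.2 -194.9  123.5] S 142.7 -3.9 yaw tool y -12.7 R33 -1.0 F [-0.5 -0.3 -5. ] T [-0.26 -0.11 -0.02] ff 19.953900703112595 gw 21.402015618816584
115.0 1406 [-15.1  -4.7   5.9] z [146. 152. 154.]
140.0 2384 [-24.   -4.5  14.8] z [144. 151. 156.]
165.0 2961 [-14.3  -4.    6.2] z [146. 152. 153.]
190.0 6083 [-28.9  -3.9  21.9] z [147. 160. 162.]
215.0 259 [-13.3  -3.4   6.5] z [146. 151. 153.]
```

step_arm --moves '[[[0.0034,0.0146,-0.001,0,0,0,10],[0.0051,0.0219,0,0,0,0,10],[0.0068,0.0292,0,0,0,0,10],[0.0068,0.0292,0,0,0,0,10],[0.0068,0.0292,0,0,0,0,10],[0.0068,0.0292,0,0,0,0,10],[0.0068,0.0292,0,0,0,0,10],[0.0051,0.0219,0,0,0,0,10]]]'

```text
t: 5.87
position: [602.1, -114.0, 123.5]
ee_rot: [-2.455, -1.959, -0.001]
ft_force: [-0.4, -1.2, -2.9]
grip_width: 0.245
finger_force: 20.0
```

step_arm --moves '[[[0.0034,0.0146,0,0,0,0,10],[0.0017,0.0073,0,0,0,0,10],[0,0,0,0,0,0,10],[0,0,0,0,0,0,10]]]'

```text
t: 6.2
position: [604.1, -106.3, 123.5]
ee_rot: [-2.456, -1.958, -0.002]
ft_force: [0.6, 2.5, -1.9]
grip_width: 0.246
finger_force: 20.0
```

```bash
cat > chk.py <<'E'
from h import *
import sys
s=np.load("shelf.npz");X,Y,O=s["X"],s["Y"],s["O"]
for n in("top","scene"):
    im,d=read_camera(n);c=cam(n);cv2.imwrite(f"pics/{n}_{sys.argv[1]}.png",im[...,::-1])
    P,uv=cloud(c,d);S=np.c_[(P[:,:2]-O)@X,(P[:,:2]-O)@Y,P[:,2]]
    B=S[(S[:,0]>10)&(S[:,0]<380)&(abs(S[:,1])<66)&(S[:,2]>15)&(S[:,2]<165)]
    print(n,"tote x range",np.percentile(B[:,0],[0.5,99.5]).round(),"y",np.percentile(B[:,1],[1,99]).round())
    for l,k in(("tote",0),("tote_handle",142)):
        for r in nets.tip_of(l,n)[:2]:
            w=onz(c,np.array(r["at"])*[512,384],k)[0];print(l,r["conf"],w.round(),((w[:2]-O)@X).round(),((w[:2]-O)@Y).round())
E
python3 look.py pics/w3.png 60; python3 chk.py 3
```

```text
t 6.2 pos [ 604.1 -106.3  123.5] S 233.7 -4.2 yaw tool y -12.9 R33 -1.0 F [ 0.6  2.5 -1.9] T [ 0.47 -0.19  0.09] ff 19.960857155383565 gw 21.3835609634027
185.0 36 [-15.3 -12.    5.1] z [145. 147. 149.]
210.0 1408 [-15.4  -4.9   5.7] z [146. 152. 164.]
235.0 2801 [-24.   -4.8  14.4] z [144. 151. 155.]
260.0 3031 [-14.6  -4.3   5.9] z [146. 152. 153.]
285.0 5834 [-29.5  -3.9  21.8] z [147. 160. 162.]
top tote x range [ 60. 303.] y [-62.  60.]
scene tote x range [ 62. 303.] y [-66.  50.]
tote 0.57 [ 591. -163.    0.] 176.0 -4.0
tote_handle 0.86 [ 605. -157.  142.] 185.0 -17.0
```

step_arm --moves '[[[0,0,0,0,0,0,50],[0,0,0,0,0,0,50],[0,0,0,0,0,0,50],[0,0,0,0,0,0,50],[0,0,0,0,0,0,50],[0,0,0,0,0,0,50],[0,0,0,0,0,0,50],[0,0,0,0,0,0,50]]]'

```text
t: 7.22
position: [603.8, -107.8, 123.4]
ee_rot: [2.457, 1.957, 0.0]
ft_force: [0.0, -0.9, 0.0]
grip_width: 0.567
finger_force: 0.0
```

step_arm --moves '[[[-0.0074,-0.0316,0,0,0,0,50],[-0.0074,-0.0316,0,0,0,0,50],[-0.0074,-0.0316,0,0,0,0,50],[-0.0074,-0.0316,0,0,0,0,50],[0,0,0,0,0,0,50],[0,0,0,0,0,0,50],[0,0,0,0,0,0,50]]]'

```text
t: 7.8
position: [591.9, -158.1, 123.4]
ee_rot: [-2.457, -1.957, -0.001]
ft_force: [-0.3, 0.3, -0.1]
grip_width: 0.576
finger_force: 0.0
```

```bash
python3 look.py pics/w4.png 60; python3 chk.py 4
```

```text
t 7.8 pos [ 591.9 -158.1  123.4] S 180.6 -4.1 yaw tool y -12.9 R33 -1.0 F [-0.3  0.3 -0.1] T [ 0.03 -0.04  0.01] ff 0.0 gw 50.085859487579555
135.0 239 [-16.7  -6.1   4.2] z [144. 150. 153.]
160.0 1377 [-29.9  -6.   20.4] z [147. 152. 168.]
185.0 3275 [-38.   -5.5  28.7] z [143. 151. 155.]
210.0 3094 [-15.6  -5.2   5. ] z [146. 152. 153.]
235.0 3495 [-15.   -4.6   5.5] z [146. 151. 153.]
260.0 3912 [-14.5  -4.2   6. ] z [146. 151. 153.]
285.0 880 [-14.8  -3.8  17.9] z [144. 151. 153.]
top tote x range [ 60. 301.] y [-60.  60.]
tote 0.56 [ 598. -154.    0.] 186.0 -9.0
tote_handle 0.76 [ 585. -157.  142.] 180.0 3.0
scene tote x range [ 62. 302.] y [-66.  50.]
tote 0.98 [ 600. -173.    0.] 168.0 -15.0
tote_handle 0.74 [558. 236. 142.] 557.0 118.0
tote_handle 0.69 [ 597. -162.  142.] 178.0 -10.0
```

View pics/w4.png

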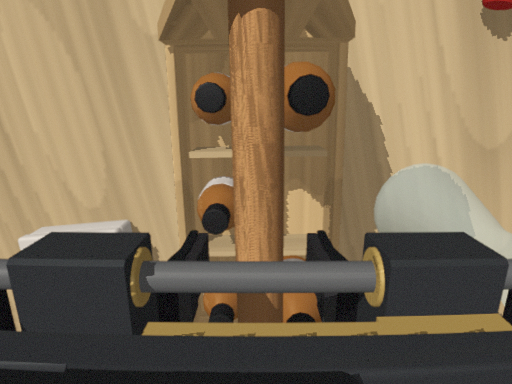

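The wrist picture shows the bar at column 258, running between the open fingers (columns 190–325, row 270), with all five bottles upright. I close on the middle of the bar.

step_arm --moves '[[[0.004,-0.001,0,0,0,0,10],[0,0,0,0,0,0,10],[0,0,0,0,0,0,10],[0,0,0,0,0,0,10],[0,0,0,0,0,0,10],[0,0,0,0,0,0,10],[0,0,0,0,0,0,10],[0,0,0,0,0,0,10]]]' --grip_force 50

```text
t: 8.82
position: [592.9, -158.6, 123.2]
ee_rot: [-2.456, -1.957, 0.001]
ft_force: [-2.5, 0.1, 0.9]
grip_width: 0.24
finger_force: 49.9
```

step_arm --moves '[[[0,0,0,0,0,0,10],[0,0,0,0,0,0,10],[0,0,0.004,0,0,0,10],[0,0,0.008,0,0,0,10],[0,0,0.012,0,0,0,10],[0,0,0.008,0,0,0,10],[0,0,0.004,0,0,0,10],[0,0,0,0,0,0,10]]]'

```text
t: 9.48
position: [593.9, -158.8, 138.3]
ee_rot: [2.457, 1.957, 0.001]
ft_force: [0.0, -0.2, -7.0]
grip_width: 0.234
finger_force: 49.8
```

```bash
cat > lvl.py <<'E'
from h import *
s=np.load("shelf.npz");X,Y,O=s["X"],s["Y"],s["O"]
o=arm.get_obs();im,d=read_camera("wrist");c=cam("wrist",o);P,uv=cloud(c,d);S=np.c_[(P[:,:2]-O)@X,(P[:,:2]-O)@Y,P[:,2]]
print("t",o["t"],"pos",o["position"].round(1),"F",o["ft_force"].round(1),"T about Y,X",(o["wrist_torque"][:2]@Y).round(2),(o["wrist_torque"][:2]@X).round(2),"gw",(o["grip_width"]*87).round(1),"ff",o["finger_force"])
h=o["position"][2]+19
r=[]
for lo in np.arange(205,288,8):
    B=S[(S[:,0]>lo)&(S[:,0]<lo+8)&(abs(S[:,1]+4)<16)&(abs(S[:,2]-h)<30)]
    if len(B)>20: t=np.percentile(B[:,2],80);r.append((lo+4,t))
r=np.array(r);print(r.round(1).tolist(),"pitch deg",np.degrees(np.polyfit(r[:,0],r[:,1],1)[0]))
E
python3 lvl.py
```

```text
Traceback (most recent call last):
  File "lvl.py", line 4, in <module>
    print("t",o["t"],"pos",o["position"].round(1),"F",o["ft_force"].round(1),"T about Y,X",(o["wrist_torque"][:2]@Y).round(2),(o["wrist_torque"][:2]@X).round(2),"gw",(o["grip_width"]*87).round(1),"ff",o["finger_force"])
                                                                                                                                                                      ^^^^^^^^^^^^^^^^^^^^^^^^^^
AttributeError: 'float' object has no attribute 'round'
```

```bash
sed -i 's/(o\["grip_width"\]\*87).round(1)/o["grip_width"]*87/' lvl.py; python3 lvl.py
```

```text
t 9.5333 pos [ 593.7 -158.8  138. ] F [-0.1  0.4 -7.1] T about Y,X 0.03 -0.08 gw 21.035833387300084 ff 49.82259873300791
[[209.0, 167.3], [217.0, 167.3], [225.0, 167.3], [233.0, 167.3], [241.0, 167.2], [249.0, 167.2], [257.0, 167.2], [265.0, 167.2], [273.0, 167.2], [281.0, 167.2], [289.0, 166.9]] pitch deg -0.18723792365394037
```

step_arm --moves '[[[0,0,0.0075,0,0,0,10],[0,0,0.02,0,0,0,10],[0,0,0.035,0,0,0,10],[0,0,0.0425,0,0,0,10],[0,0,0.0425,0,0,0,10],[0,0,0.035,0,0,0,10],[0,0,0.02,0,0,0,10],[0,0,0.01,0,0,0,10]]]'

```text
t: 10.25
position: [594.3, -158.7, 224.9]
ee_rot: [2.455, 1.956, 0.003]
ft_force: [0.5, -0.2, -7.1]
grip_width: 0.237
finger_force: 49.8
```

step_arm --moves '[[[0,0,0,0,0,0,10],[0,0,0,0,0,0,10],[0,0,0,0,0,0,10],[0,0,0,0,0,0,10],[0,0,0,0,0,0,10],[0,0,0,0,0,0,10],[0,0,0,0,0,0,10],[0,0,0,0,0,0,10]]]'

```text
t: 10.92
position: [593.5, -158.7, 222.6]
ee_rot: [-2.457, -1.957, 0.0]
ft_force: [-0.6, -0.6, -8.4]
grip_width: 0.24
finger_force: 49.8
```

```bash
python3 lvl.py; python3 look.py pics/w5.png 60|head -1; python3 chk.py 5|grep range; python3 -c "
import cv2,numpy as np
a=cv2.imread('pics/top_5.png')[60:260,200:440];b=cv2.imread('pics/scene_5.png')[100:300,100:340]
cv2.imwrite('pics/f5.png',cv2.resize(np.hstack([a,b]),None,fx=1.6,fy=1.6))"
```

```text
t 10.9167 pos [ 593.5 -158.7  222.6] F [-0.6 -0.6 -8.4] T about Y,X 0.07 -0.06 gw 20.879115057362363 ff 49.822540171444416
[[209.0, 251.9], [217.0, 251.9], [225.0, 251.9], [233.0, 251.9], [241.0, 252.0], [249.0, 251.9], [257.0, 251.9], [265.0, 251.8], [273.0, 251.8], [281.0, 251.8], [289.0, 251.6]] pitch deg -0.15863667784726218
t 10.9667 pos [ 593.5 -158.7  222.7] S 180.3 -5.8 yaw tool y -12.9 R33 -1.0 F [-0.2  0.1 -7. ] T [-0.03 -0.07  0.02] ff 49.822571352124214 gw 20.539529991102732
top tote x range [174. 298.] y [-61.  59.]
scene tote x range [ 68. 301.] y [-66.  52.]
```

View pics/w5.png

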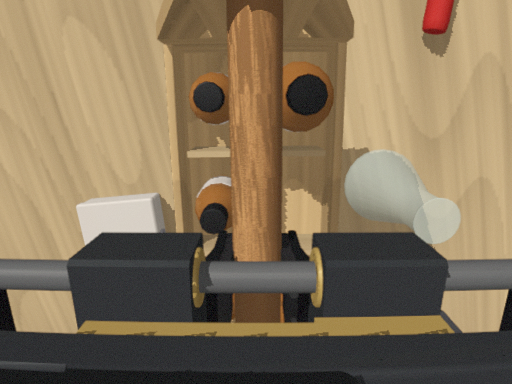

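View pics/f5.png

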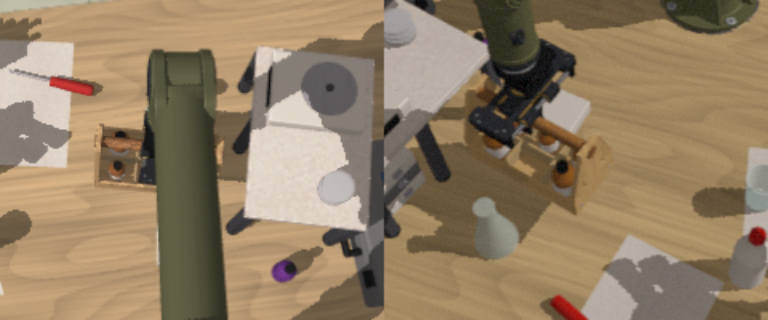

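The wrist picture shows the bar at column 257, gripped at row 275, with the three visible bottles upright. In the paired crop the tote is held level and clear of the shelf, at (150,155) in the top half and (535,140) in the scene half. The flask and slide box are standing where they were. I hand in.

```bash
python3 -c "
from rig import ticket
print(ticket.close_job())"
```

```text
the job is handed in; nothing more can be done
None
```

The job is handed in: the tote was drawn clear of the shelf and is held by the middle of its bar about 10 cm up, level and still, with the flask and slide box beside it undisturbed; three bottles were seen upright after the lift, the two under the gripper were hidden, and no verdict was returned.

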